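# Load a freezer box down the empty lane

## Robot

A 7-joint arm with a two-finger parallel gripper is mounted at the origin on a cart in front of the work surface, level with it; the furniture and walls round the work are solid. World frame = base frame: x ahead of the robot, y to its left, z up, the work surface at z = 0. Lengths are in m, angles in rad, forces in N, time in s.
With the tool pointing down it reaches from about 0.35 to 0.9 m from the base axis. Payload 7.2 kg.
Tool frame: the origin (TCP) lies at the very end of the fingers, on their centre line; the grasp point (between the pads) lies 19 mm behind it; z points along the fingers, y is the direction in which the jaws open and shut (so a half turn about z gives the same grasp; the last joint's range is limited). The gripper opens to 85 mm and grips with 20 to 120 N. Pads are 22 mm wide; open, the fingers measure 114 mm over their backs; the gripper's body (76 mm by 85 mm) begins 54 mm behind the grasp point. The pads swing forward as they close: fully open they stand 13 mm farther back than shut.
Start: joints at [-1.382, 0.411, -0.013, 1.596, 0.006, 1.134, -0.082], TCP at [0.159, 0.605, 0.231] pointing down, gripper open.
Joint ranges: [-2.95, 2.95], [-0.29, 1.99], [-1.47, 1.44], [0.14, 2.54], [-1.03, 4.17], [0.13, 1.85], [-2.86, 2.86]. Speed limits (rad/s): [2.39, 2.39, 3.01, 3.01, 3.14, 3.14, 3.14].

## Interface

Orientations are given as a unit quaternion [w, x, y, z].
In Python, from rig import bot gives the robot as it stands.
- The arm moves only by the tool carry_out, never from a script. Its argument "rows" is a list of rows, each an object with "slide": the shift along the tool's x, y, z in m, a list of three; "dr": the turn, a rotation vector about the tool's x, y, z in rad, a list of three. A call has 1 to 8 rows; each row is the pose to reach, as a shift and turn from the pose commanded when the call began, along the tool's axes at that moment; what a row does not reach only later rows make up. A row lasts 1/10 s, in which the tool goes at most 50 mm and 8.59 degrees, less where a joint would pass 70% of its speed; a pose out of reach is approached as far as the arm can. A call with a gripper value outside its range is refused whole. "hand" is the finger opening in m, from 0 to 0.0854, set as the call begins (left out, the last holds). The fingers move at their own pace and stop on an object; "newtons" is the grip in N (left out, the last holds). Time passes only in rows, so rows that repeat a pose let the fingers close. It gives the time, the measured TCP pose, the force and the opening at its end, in the units of the state.
- bot.get_obs(): the state, without advancing time (a new reading comes with each control period).
- bot.read_camera(name): name is "scene" or "top"; returns a dict with "pixels" (420x560x3 uint8, red, green, blue), "range_z" (420x560 float32, m along the optical axis (not along the pixel's ray), 0 where there is no reading), "intrinsics" (3x3 intrinsics, pixels), "R" (3x3) and "t" (3): a world point X has camera coordinates R X + t. Camera axes: x right, y down, z forward; pixel columns grow to the right and rows downward; lengths in m; the calibration is good to about 2 mm. A picture is of the moment at which its call begins.
- bot.job_done(): hands the job in, once; it reports no verdict.
Trained networks look in a picture, given as the dict that the camera call returned (one of the last four; its "shot" number tells which), for a name from the list of things; names that differ only in an ending like _2 or _b are one class to them, and where a whole thing is asked for, a point or a joint stands for the part that bears it (a point fixed in the world has none). Each returns a list of dicts, best first, with "conf" (0 to 1); they miss things now and then, are a little off and sometimes report something else, mostly with a low value. They report only what shows in the picture. A call takes as long as a camera call. They do not tell look-alikes from the thing itself.
- bot.boxes_of(picture, name): "box" ([centre column, centre row, width, height] in pixels, round what is visible of it).
The state is a dict: "clock": time; "qpos": joint angles; "qvel": joint speeds; "tau": joint torques, N m; "tcp_pos": TCP position; "tool_rot": TCP orientation; "contact_force": force on the tool from outside, world axes, zero at the start; "moment": the same for the moment, N m; "finger_gap": opening from 0.0 (shut) to 1.0 (fully open).
Only numpy, scipy, OpenCV 4.12 (cv2) and the standard library are available. Lean on these libraries where they do the work, as an engineer would, in place of code of your own. Each camera call takes 0.05 s, during which the arm holds its last target. There are 200 camera calls.

## Task

Push the loose white freezer box across the worktop and down the empty one of the two lanes until it is fully home, square against the end stop, bringing it up gently. Neither the box nor the robot may touch the guide rails. Only push the box, never lift or tip it; leave the box already stored in the other lane and the things around alone.

Things in the scene. Friction and masses are not known exactly. Their poses are not given: they have to be found in the camera images.
- freezer_box: the box to load: plain white card box with a lid, 88 x 88 mm and 53 mm high (the lid, 31 to 53 mm up, overhangs the 84 mm wide lower part by 2 mm all round); about 0.16 kg; it stands loose on the worktop in front of the lanes, turned up to 0.3 rad against them. Origin: centre of its underside; x and y square to its sides, z up. Handle it only by pushing on its sides.
- stored_box: a second box of exactly the same kind, loose, already standing at the end of the other lane; leave it. Origin: centre of its underside.
- loader: fixed two-lane loader on the worktop. Origin: on the worktop (height 0), midway between the two lanes; its x axis points down the lanes in the loading direction (away from the robot), y to the left, z up. Lane centre lines at y = +61 and -61 mm. Across the far end runs an end stop, 34 mm high, whose black bumpers face the boxes at x = +134 mm; behind it are two grey housings, 50 mm high, to x = 176 mm. The bench itself is the floor of the lanes.
- rails: the three straight guide rails of the loader, same origin and axes as the loader: 10 mm wide, 22 mm high, centred at y = -122, 0 and +122 mm, running from x = -73 mm (round noses, the lane mouths) to the end stop; so each lane is 112 mm wide, 12 mm of room each side of a box. Low feet stick out to 145 mm on the outer sides. They must not be touched by anything.
- bay_plate: thin dark square plate, 70 x 70 mm, flush in the bench at the end of the empty lane (it cannot be felt). Origin: its centre, exactly where the centre of the box's underside is when the box is fully home; axes parallel to the loader's. It lies at x = +90 mm, y = +61 or -61 mm of the loader.
- stain_jar: bystander: white jar, 60 mm wide, 76 mm high, standing about 210 mm to the left of the loader's middle. Origin: centre of its underside.
- green_box: bystander: small green carton, 55 x 75 mm, 85 mm high, about 200 mm to the right of the loader's middle. Origin: centre of its underside.
- petri_dish: bystander: low round dish, 57 mm wide, 14 mm high, near the front right, about 250 mm from the loader's centre line. Origin: centre of its underside.
There are look-alikes about, which are no part of the job. What is shaped like the freezer_box but orange, purple or yellow is not meant.

How it is judged:
By the outcome, as a careful person would: the job done as asked, in the order asked, and still so for the second after the job is handed in, with the robot touching nothing.
It also fails if it takes over 61 s, if anything falls off the work surface, if the arm or the gripper's body presses on something with over 40 N, if the wrist force passes 120 N, or if a joint passes its speed limit or range.

## Working session

There is one attempt and no reset: what is moved stays moved. The work goes in short steps, Python scripts to look and compute and a tool call to move; the robot and the scene stay as the last step left them, time stands still between calls to the robot, and variables do not carry over. Pictures are saved under pics/ and viewed, on a budget of 10 in all, crops included, one or two more only if the job needs it, and the job is handed in when it is done.

Besides the shell and the picture viewer there is one more tool, called after "Emit:" as name(argument=value, ...) on one line, values as JSON. carry_out: Moves the arm, as the interface text tells. Its arguments: {"type":"object","properties":{"rows":{"type":"array"},"hand":{"type":"number"},"newtons":{"type":"number"}},"required":["rows"]}

```bash
mkdir -p pics; ls; python3 - <<'E'
from rig import bot
import cv2,numpy as np
o=bot.get_obs();print({k:np.round(v,3) for k,v in o.items()})
for n in("top","scene"):
    p=bot.read_camera(n);cv2.imwrite(f"pics/{n}0.png",p["pixels"][...,::-1])
    print(n,p["intrinsics"].round(1).tolist(),p["R"].round(3).tolist(),p["t"].round(3).tolist())
    for k in("freezer_box","bay_plate","loader","stored_box","rails"):
        print(k,[(round(d["conf"],2),np.round(d["box"]).tolist()) for d in bot.boxes_of(p,k)][:4])
E
```

```text
pics
{'clock': np.float64(0.0), 'qpos': array([-1.382,  0.412, -0.013,  1.597,  0.006,  1.134, -0.082]), 'qvel': array([ 0.001,  0.002,  0.001, -0.001, -0.   , -0.001, -0.   ]), 'tau': array([ 0.0000e+00, -6.0062e+01,  6.8200e-01, -2.9943e+01,  1.4000e-02,
        1.0000e-02, -0.0000e+00]), 'tcp_pos': array([0.159, 0.604, 0.23 ]), 'tool_rot': array([-0.   ,  0.128,  0.992, -0.001]), 'contact_force': array([ 1.002, -0.194, -0.206]), 'moment': array([-0.064, -0.007,  0.019]), 'finger_gap': np.float64(0.999)}
top [[515.4, 0.0, 273.5], [0.0, 515.4, 214.8], [0.0, 0.0, 1.0]] [[0.054, -0.999, -0.002], [-0.976, -0.053, -0.209], [0.209, 0.014, -0.978]] [-0.103, 0.543, 1.646]
freezer_box [(0.96, [395.0, 256.0, 39.0, 41.0]), (0.89, [212.0, 255.0, 21.0, 33.0]), (0.68, [273.0, 239.0, 29.0, 29.0]), (0.63, [156.0, 260.0, 33.0, 32.0])]
bay_plate [(0.85, [279.0, 172.0, 21.0, 22.0])]
loader [(0.84, [261.0, 181.0, 88.0, 73.0])]
stored_box [(0.64, [245.0, 170.0, 28.0, 29.0])]
rails [(0.83, [263.0, 187.0, 83.0, 53.0]), (0.64, [262.0, 182.0, 88.0, 75.0])]
scene [[463.8, 0.0, 285.1], [0.0, 463.8, 204.1], [0.0, 0.0, 1.0]] [[0.818, -0.576, -0.017], [-0.339, -0.458, -0.822], [0.465, 0.678, -0.569]] [-0.505, 0.19, 1.199]
freezer_box [(0.97, [339.0, 312.0, 39.0, 48.0]), (0.95, [175.0, 179.0, 40.0, 29.0]), (0.84, [207.0, 196.0, 40.0, 35.0])]
bay_plate [(0.44, [320.0, 200.0, 25.0, 16.0])]
loader [(0.83, [300.0, 197.0, 108.0, 68.0])]
stored_box [(0.92, [304.0, 176.0, 40.0, 26.0]), (0.43, [302.0, 194.0, 104.0, 66.0]), (0.3, [258.0, 222.0, 42.0, 35.0])]
rails [(0.89, [299.0, 205.0, 96.0, 57.0])]
```

```bash
python3 - <<'E'
import cv2,numpy as np
a=cv2.imread("pics/top0.png")[130:300,130:330]
cv2.imwrite("pics/top0c.png",cv2.resize(a,None,fx=3.5,fy=3.5,interpolation=cv2.INTER_CUBIC)[:600])
E
```

```text
(no output)
```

View pics/top0c.png

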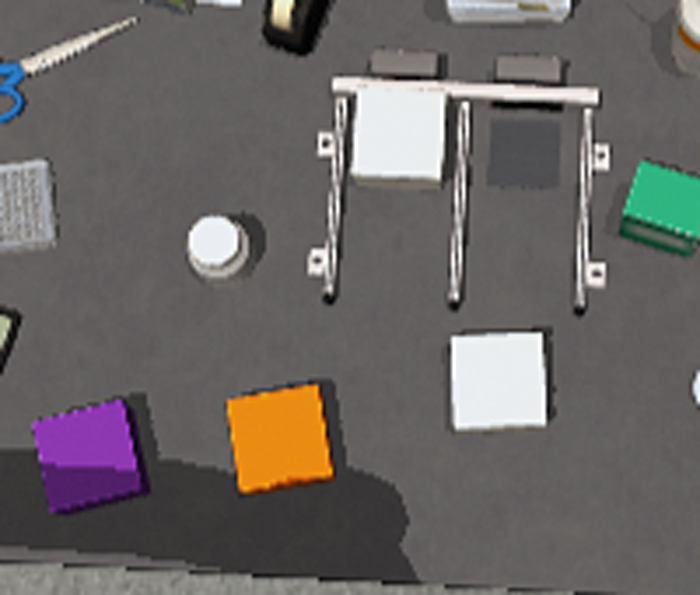

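View pics/scene0.png

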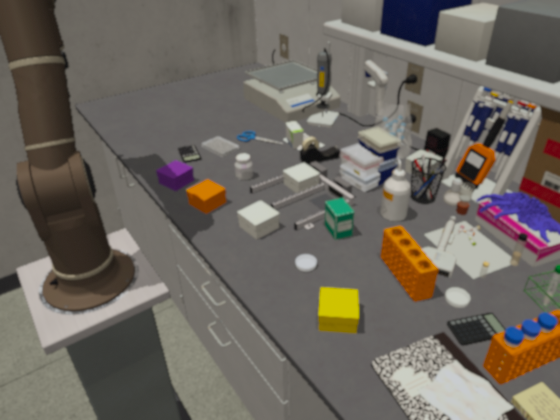

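```bash
cat > h.py <<'E'
from rig import bot
import cv2,numpy as np
def cloud(p):
    K,R,t=p["intrinsics"],p["R"],p["t"];d=p["range_z"]
    v,u=np.indices(d.shape);c=np.stack([(u-K[0,2])/K[0,0]*d,(v-K[1,2])/K[1,1]*d,d],-1)
    X=(c-t)@R; X[d==0]=np.nan; return X
def ray(p,uv,z):
    K,R,t=p["intrinsics"],p["R"],p["t"];uv=np.atleast_2d(uv).astype(float)
    c=np.c_[(uv-K[[0,1],[2,2]])/K[[0,1],[0,1]],np.ones(len(uv))]@R; o=-R.T@t
    return o+c*((z-o[2])/c[:,2])[:,None]
def lid(p,win,z=.053,thr=185):
    "white lid top in pixel window -> centre, yaw, size (world)"
    x0,y0,x1,y1=win; a=p["pixels"][y0:y1,x0:x1]
    g=cv2.resize(a.min(2),None,fx=4,fy=4,interpolation=cv2.INTER_LINEAR)
    m=(g>thr).astype(np.uint8); cs,_=cv2.findContours(m,0,1); c=max(cs,key=cv2.contourArea)[:,0]
    w=ray(p,(c+.5)/4-.5+[x0,y0],z)[:,:2]
    (cx,cy),s,an=cv2.minAreaRect((w*1000).astype(np.float32)); an=(an+45)%90-45
    return np.round([cx,cy],1),round(an,2),np.round(s,1)
E
python3 - <<'E'
from h import *
p=bot.read_camera("top");X=cloud(p)
print("box",lid(p,(245,215,300,262)))
print("stored",lid(p,(228,148,260,186)))
a=p["pixels"][155:190,262:302].astype(int);print("plate greys");
g=a.sum(2)//3
print(g[::2,::2])
# depth: heights
Z=X[...,2]
print("box top z",np.nanmedian(Z[232:246,265:280]),"floor",np.nanmedian(Z[192:210,270:285]),"stored",np.nanmedian(Z[160:175,238:250]))
m=np.zeros(Z.shape,bool);m[158:218,218:306]=1
m&=(Z>.012)&(Z<.028)
P=X[m];print(len(P))
# yaw: search the angle which concentrates y histogram
best=[]
for an in np.radians(np.arange(-15,15,.25)):
    yy=-np.sin(an)*P[:,0]+np.cos(an)*P[:,1];h=np.histogram(yy,np.arange(-.4,.4,.003))[0];best.append((np.sum(h.astype(float)**2),np.degrees(an)))
print(sorted(best)[-4:])
np.save("P.npy",P)
E
```

```text
box (array([470.8, -72.2]), 5.52, array([87.8, 87.1]))
stored (array([711.6,  40.5]), -0.31, array([108.9,  97.2]))
plate greys
[[231 232 233 232 235 235 234 235 222 219 222 209 204 202 205 208 207 210
  171 172]
 [158 170 177 186 200 209 237 239 241 241 241 241 240 240 237 235 234 232
  232 244]
 [219  63  87  87  44   9  12  18  22  13  21  25  38  60  62 118 124 154
  156 167]
 [148  43  97  98  89  88  69  70  82  82  82  48  48  24  35  83  83  73
  213  82]
 [103  28  99  99  98  97  98  97 100  99 100  99  99 102  99  97  96  90
  160  98]
 [ 97  34  98 100  81  81  79  80  81  80  81  82  81  85  96  96  96  89
  164  98]
 [ 64  41  99  99  83  77  79  79  78  78  80  78  79  79  96  98  96  95
  201  99]
 [100  44  99  97  78  78  80  79  79  80  80  78  78  79  94  98  99 134
  213  97]
 [102  46  99  97  78  79  79  78  79  79  79  80  78  78  98  99  99 162
  209 220]
 [ 91  48  98  96  77  80  78  80  79  79  79  78  78  77 103 100  98 199
  209 207]
 [155 100  97  95  77  79  80  81  79  81  81  81  82  81 101 100  97 195
  240 226]
 [202  70  99  99  79  80  80  80  81  81  78  80  79  79 100  98  96 243
  243 233]
 [218  52 101 100  80  80  80  80  80  80  79  79  79  78  98  98  98 250
  241  90]
 [218  54 101 101  79  79  79  80  80  79  80  79  80  80  95  96  98 249
  178  98]
 [253  85  99  99  93  93  87  89  90  86  80  72  81  83  96  95  79 210
  183  97]
 [249 101  99 100  99  98  96  95  97  96  96  96  97  94  95  95  78 215
  142  95]
 [210 100  99  98  97  98  96  95  95  96  96  96  95  94  96  94  76 216
  101  93]
 [185 102 100  97  97  97  98  96  98  98  96  96  95  95  95  96  76 190
   69  98]]
box top z 0.05219677291954902 floor -0.00019966579289662696 stored 0.05291925802850685
598
[(np.float64(21296.0), np.float64(1.0)), (np.float64(21624.0), np.float64(0.7500000000000001)), (np.float64(21704.0), np.float64(0.25)), (np.float64(21784.0), np.float64(0.5))]
```

```bash
python3 - <<'E'
from h import *
from scipy.optimize import least_squares
p=bot.read_camera("top");X=cloud(p);P=X[158:222,218:306].reshape(-1,3);P=P[(P[:,2]>.014)&(P[:,2]<.027)]
def loc(q,P):
    c,s=np.cos(q[2]),np.sin(q[2]);d=P[:,:2]-q[:2];return np.c_[c*d[:,0]+s*d[:,1],-s*d[:,0]+c*d[:,1]]
# plate contour
x0,y0,x1,y1=264,157,292,190
g=cv2.resize(cv2.GaussianBlur(p["pixels"][y0:y1,x0:x1].mean(2).astype(np.float32),(3,3),0),None,fx=4,fy=4)
m=((g<89)&(g>60)).astype(np.uint8);m=cv2.morphologyEx(m,cv2.MORPH_OPEN,np.ones((9,9)))
c=max(cv2.findContours(m,0,1)[0],key=cv2.contourArea)[:,0]
w=ray(p,(c+.5)/4-.5+[x0,y0],0)[:,:2]
r=cv2.minAreaRect((w*1000).astype(np.float32));print("plate",r)
q=np.array([.63,-.01,.01])
# rail-only fit for y,yaw
def f(k):
    L=loc([.63,k[0],k[1]],P);L=L[(L[:,0]<.1)&(L[:,0]>-.09)]
    return np.abs(L[:,1][:,None]-[-.122,0,.122]).min(1)
for y in np.arange(-.03,.03,.01):
    from scipy.optimize import minimize
    s=minimize(lambda k:np.minimum(f(k)**2,.015**2).sum()*1e4,[y,.01],method="Nelder-Mead");print(y,s.x[0],np.degrees(s.x[1]),s.fun)
    if y==-.03 or s.fun<b.fun:b=s
q=[.63,b.x[0],b.x[1]];L=loc(q,P)
for yc in(-.122,0,.122):
    k=(abs(L[:,1]-yc)<.012);print(yc,k.sum(),"x",np.sort(L[k,0])[:4],"ymean",L[k,1].mean()-yc, np.polyfit(L[k,0],L[k,1],1))
S=np.float32(w)
print("plate in loader frame",loc(q,np.array([[r[0][0]/1e3,r[0][1]/1e3]])))
# end-stop front face: points 0.028-0.038 high
E
```

```text
plate ((707.4315795898438, -84.4920883178711), (71.6402816772461, 70.97158813476562), 0.49377840757369995)
-0.03 -0.02466832521557804 0.3480016873491986 87.98738049721192
-0.019999999999999997 -0.024667327880859388 0.3457282204641434 87.98736660333002
-0.009999999999999995 -0.02467148197037146 0.34450385089557833 87.98738105093774
6.938893903907228e-18 4.849094216441413e-18 0.9467232317981963 975.3025129659524
0.010000000000000009 0.010756378173828112 -0.49690117985463134 967.6467105246184
0.02000000000000001 0.013446533203125003 0.5904867926167434 972.2742697364329
-0.122 158 x [-0.08428308 -0.08225394 -0.08162356 -0.08074996] ymean 0.00041110475107285216 [ 0.00016571 -0.1215928 ]
0 164 x [-0.08374516 -0.0829174  -0.08165978 -0.08056601] ymean -7.684082198889826e-05 [-3.68372589e-03 -1.13640527e-06]
0.122 154 x [-0.08379732 -0.08308651 -0.07971111 -0.0796954 ] ymean -0.00028920049684336147 [0.0003165  0.12170613]
plate in loader frame [[ 0.07706918 -0.0602909 ]]
```

```bash
cat >> h.py <<'E'
from scipy.spatial.transform import Rotation as Ro
def go(x,y,z,az):
    "slide, dr from measured pose to tool-down pose with jaw axis at azimuth az (deg)"
    o=bot.get_obs();w=o["tool_rot"];R0=Ro.from_quat(np.r_[w[1:],w[0]]);a=np.radians(az)
    Rt=Ro.from_matrix(np.array([[-np.sin(a),np.cos(a),0],[np.cos(a),np.sin(a),0],[0,0,-1.]])) 
    Rt=Ro.from_matrix(np.c_[[-np.sin(a),np.cos(a),0],[np.cos(a),np.sin(a),0],[0,0,-1.]])
    print("at",o["tcp_pos"].round(4),"slide",R0.inv().apply(np.array([x,y,z])-o["tcp_pos"]).round(4),"dr",(R0.inv()*Rt).as_rotvec().round(4),"F",o["contact_force"].round(2),"t",round(float(o["clock"]),2))
E
sed -i '/Ro.from_matrix(np.array(\[\[-np.sin/d' h.py
python3 -c "
from h import *
go(.471,.03,.2,.4)"
```

```text
at [0.1588 0.6045 0.2313] slide [-0.4479 -0.4764  0.0313] dr [0.    0.    1.307] F [ 0.12  0.26 -0.17] t 0.7
```

Emit:
carry_out(rows=[{"slide": [-0.448,-0.476,0.031],"dr": [0,0,1.307]},{"slide": [-0.448,-0.476,0.031],"dr": [0,0,1.307]},{"slide": [-0.448,-0.476,0.031],"dr": [0,0,1.307]},{"slide": [-0.448,-0.476,0.031],"dr": [0,0,1.307]},{"slide": [-0.448,-0.476,0.031],"dr": [0,0,1.307]},{"slide": [-0.448,-0.476,0.031],"dr": [0,0,1.307]},{"slide": [-0.448,-0.476,0.031],"dr": [0,0,1.307]},{"slide": [-0.448,-0.476,0.031],"dr": [0,0,1.307]}], hand=0.045)

```text
clock: 1.5
tcp_pos: [0.3504, 0.2518, 0.2127]
tool_rot: [-0.0, 0.668, 0.744, 0.001]
contact_force: [0.7, 0.3, -0.3]
finger_gap: 0.53
```

```bash
python3 -c "
from h import *
go(.471,.02,.1,.4)"
```

```text
at [0.3504 0.2518 0.2127] slide [-0.2435  0.0948  0.1125] dr [ 0.0007 -0.0011  0.101 ] F [ 0.68  0.26 -0.32] t 1.5
```

Emit:
carry_out(rows=[{"slide": [-0.243,0.095,0.112],"dr": [0,0,0.101]},{"slide": [-0.243,0.095,0.112],"dr": [0,0,0.101]},{"slide": [-0.243,0.095,0.112],"dr": [0,0,0.101]},{"slide": [-0.243,0.095,0.112],"dr": [0,0,0.101]},{"slide": [-0.243,0.095,0.112],"dr": [0,0,0.101]},{"slide": [-0.243,0.095,0.112],"dr": [0,0,0.101]},{"slide": [-0.243,0.095,0.112],"dr": [0,0,0.101]},{"slide": [-0.243,0.095,0.112],"dr": [0,0,0.101]}])

```text
clock: 2.3
tcp_pos: [0.4716, 0.0224, 0.1001]
tool_rot: [-0.0, 0.703, 0.711, -0.0]
contact_force: [-0.5, 0.7, -0.5]
finger_gap: 0.523
```

```bash
python3 - <<'E'
from h import *
go(.471,.02,.026,.4)
p=bot.read_camera("top");print(lid(p,(245,215,300,262)))
p=bot.read_camera("scene");a=p["pixels"][150:260,180:360,::-1];cv2.imwrite("pics/s1.png",cv2.resize(a,None,fx=4,fy=4,interpolation=2))
E
```

```text
at [0.4716 0.0224 0.1001] slide [-0.0024 -0.0006  0.0741] dr [-0.0009  0.0003  0.004 ] F [-0.45  0.68 -0.46] t 2.3
(array([ 473.7, -105.9]), 3.83, array([86.6, 19.3]))
```

View pics/s1.png

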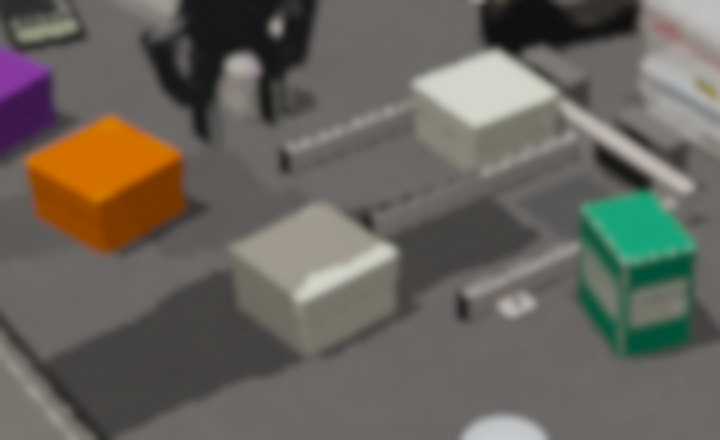

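Emit:
carry_out(rows=[{"slide": [0,0,0.03],"dr": [0,0,0.004]},{"slide": [0,0,0.06],"dr": [0,0,0.004]},{"slide": [0,0,0.074],"dr": [0,0,0.004]},{"slide": [0,0,0.074],"dr": [0,0,0.004]},{"slide": [0,0,0.074],"dr": [0,0,0.004]}])

```text
clock: 2.9
tcp_pos: [0.4719, 0.024, 0.027]
tool_rot: [-0.0, 0.703, 0.711, 0.0]
contact_force: [0.4, -0.0, -0.5]
finger_gap: 0.524
```

```bash
cat >> h.py <<'E'
def lidz(p,xr,yr,zr=(.046,.058)):
    X=cloud(p);m=(X[...,2]>zr[0])&(X[...,2]<zr[1])&(X[...,0]>xr[0])&(X[...,0]<xr[1])&(X[...,1]>yr[0])&(X[...,1]<yr[1])
    m=cv2.morphologyEx(m.astype(np.uint8),cv2.MORPH_OPEN,np.ones((3,3),np.uint8))
    n,l,s,_=cv2.connectedComponentsWithStats(m);m=l==1+np.argmax(s[1:,4])
    w=X[m][:,:2]*1000;r=cv2.minAreaRect(w.astype(np.float32))
    return np.round(r[0],1),round((r[2]+45)%90-45,2),np.round(r[1],1),w.mean(0).round(1)
E
python3 - <<'E'
from h import *
go(.471,.0,.026,.4)
p=bot.read_camera("top");print(lidz(p,(.38,.56),(-.15,-.015)))
E
```

```text
at [0.4719 0.024  0.027 ] slide [-0.024  -0.0011  0.001 ] dr [ 0.0004 -0.0005  0.0037] F [ 0.42 -0.02 -0.46] t 2.9
(array([471.5, -70.6]), 2.82, array([85.9, 82.6]), array([476.3, -76.7]))
```

Emit:
carry_out(rows=[{"slide": [-0.015,0,0],"dr": [0,0,0.004]},{"slide": [-0.025,0,0],"dr": [0,0,0.004]},{"slide": [-0.031,0,0],"dr": [0,0,0.004]},{"slide": [-0.036,0,0],"dr": [0,0,0.004]},{"slide": [-0.041,0,0],"dr": [0,0,0.004]},{"slide": [-0.046,0,0],"dr": [0,0,0.004]},{"slide": [-0.05,0,0],"dr": [0,0,0.004]},{"slide": [-0.053,0,0],"dr": [0,0,0.004]}])

```text
clock: 3.75
tcp_pos: [0.4722, -0.0302, 0.0263]
tool_rot: [-0.0, 0.705, 0.709, 0.0]
contact_force: [-0.1, 1.8, 1.3]
finger_gap: 0.533
```

```bash
python3 - <<'E'
from h import *
go(.471,-.031,.026,.4)
p=bot.read_camera("top");print(lidz(p,(.38,.56),(-.15,-.02)))
X=cloud(p);m=(X[...,2]>.046)&(X[...,2]<.058)&(X[...,0]>.4)&(X[...,0]<.54)&(X[...,1]>-.18)&(X[...,1]<-.05);Q=X[m]
for lo in np.arange(.42,.53,.01):
    k=(Q[:,0]>lo)&(Q[:,0]<lo+.01);print(round(lo,2),k.sum(),Q[k,1].min().round(4) if k.any() else'')
E
```

```text
at [ 0.4722 -0.0302  0.0263] slide [-0.0008 -0.0012  0.0003] dr [-0.0001 -0.0002 -0.0019] F [-0.1   1.79  1.29] t 3.75
(array([466.1, -85.2]), -2.39, array([85.2, 86.7]), array([465.5, -92.1]))
0.42 43 -0.1273
0.43 63 -0.127
0.44 67 -0.1265
0.45 58 -0.126
0.46 62 -0.1255
0.47 57 -0.1282
0.48 52 -0.1279
0.49 52 -0.1275
0.5 44 -0.127
0.51 5 -0.1263
0.52 0 
0.53 0
```

Emit:
carry_out(rows=[{"slide": [0.015,0,0],"dr": [0,0,0]},{"slide": [0.04,0,0],"dr": [0,0,0]},{"slide": [0.045,0,-0.04],"dr": [0,0,0]},{"slide": [0.045,0,-0.085],"dr": [0,0,0]},{"slide": [0.045,0,-0.095],"dr": [0,0,0.1]},{"slide": [0.045,0,-0.095],"dr": [0,0,0.2]}])

```text
clock: 4.4
tcp_pos: [0.4732, 0.0151, 0.1234]
tool_rot: [0.001, 0.774, 0.633, 0.002]
contact_force: [-0.3, 0.7, -0.1]
finger_gap: 0.525
```

```bash
python3 - <<'E'
from h import *
go(.380,-.0862,.12,-89.6)
p=bot.read_camera("top");print(lidz(p,(.38,.56),(-.16,-.02)),lid(p,(245,205,300,262),thr=135));cv2.imwrite("pics/t2.png",cv2.resize(p["pixels"][140:280,200:340,::-1],None,fx=4,fy=4,interpolation=2))
E
```

```text
at [0.4732 0.0151 0.1234] slide [-0.1177 -0.0714  0.0029] dr [ 0.0014 -0.0041  1.3651] F [-0.34  0.69 -0.12] t 4.4
(array([467.6, -86. ]), 3.34, array([84.5, 85.9]), array([467.9, -85.4])) (array([466.4, -85.7]), 1.03, array([90. , 88.1]))
```

View pics/t2.png

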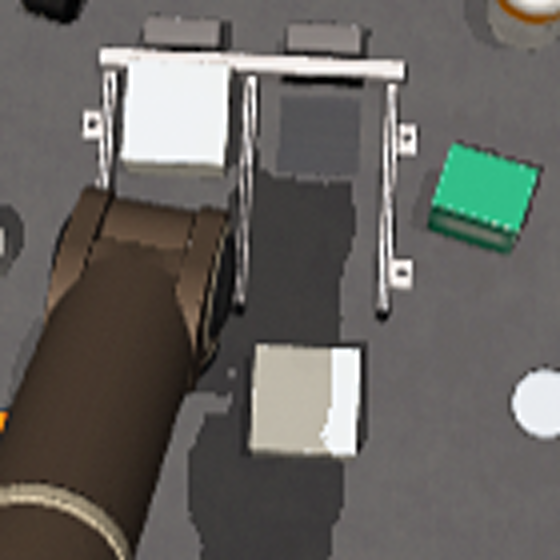

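Emit:
carry_out(rows=[{"slide": [-0.118,-0.071,0.0],"dr": [0,0,1.365]},{"slide": [-0.118,-0.071,0.0],"dr": [0,0,1.365]},{"slide": [-0.118,-0.071,0.0],"dr": [0,0,1.365]},{"slide": [-0.118,-0.071,0.0],"dr": [0,0,1.365]},{"slide": [-0.118,-0.071,0.0],"dr": [0,0,1.365]},{"slide": [-0.118,-0.071,0.0],"dr": [0,0,1.365]},{"slide": [-0.118,-0.071,0.0],"dr": [0,0,1.365]},{"slide": [-0.118,-0.071,0.0],"dr": [0,0,1.365]}])

```text
clock: 5.25
tcp_pos: [0.379, -0.0872, 0.1211]
tool_rot: [0.0, 0.996, 0.086, -0.0]
contact_force: [-0.9, -0.2, -0.3]
finger_gap: 0.523
```

```bash
python3 -c "
from h import *
go(.380,-.0862,.12,-89.6);print(bot.get_obs()['qpos'].round(2))"
```

```text
at [ 0.379  -0.0872  0.1211] slide [ 0.0011 -0.0008  0.0011] dr [1.000e-04 8.000e-04 1.645e-01] F [-0.85 -0.21 -0.25] t 5.25
[-0.71  0.22  0.94  2.3  -0.26  0.73 -0.99]
```

Emit:
carry_out(rows=[{"slide": [0.001,-0.001,0.0],"dr": [0,0,0.1]},{"slide": [0.001,-0.001,0.0],"dr": [0,0,0.165]},{"slide": [0.001,-0.001,0.03],"dr": [0,0,0.165]},{"slide": [0.001,-0.001,0.065],"dr": [0,0,0.165]},{"slide": [0.001,-0.001,0.09],"dr": [0,0,0.165]},{"slide": [0.001,-0.001,0.094],"dr": [0,0,0.165]},{"slide": [0.001,-0.001,0.094],"dr": [0,0,0.165]}])

```text
clock: 5.95
tcp_pos: [0.3795, -0.0865, 0.027]
tool_rot: [0.0, 1.0, 0.005, -0.001]
contact_force: [0.4, 0.1, 0.4]
finger_gap: 0.531
```

```bash
python3 -c "
from h import *
go(.45,-.0860,.027,-89.6)"
```

```text
at [ 0.3795 -0.0865  0.027 ] slide [ 0.0705  0.0003 -0.0001] dr [0.0005 0.0023 0.0036] F [0.39 0.09 0.42] t 5.95
```

Emit:
carry_out(rows=[{"slide": [0.015,0,0],"dr": [0,0,0.004]},{"slide": [0.023,0,0],"dr": [0,0,0.004]},{"slide": [0.029,0,0],"dr": [0,0,0.004]},{"slide": [0.034,0,0],"dr": [0,0,0.004]},{"slide": [0.039,0,0],"dr": [0,0,0.004]},{"slide": [0.044,0,0],"dr": [0,0,0.004]},{"slide": [0.049,0,0],"dr": [0,0,0.004]},{"slide": [0.053,0,0],"dr": [0,0,0.004]}])

```text
clock: 6.75
tcp_pos: [0.4336, -0.0853, 0.0273]
tool_rot: [-0.0, 1.0, 0.003, -0.0]
contact_force: [-1.0, 0.1, 0.6]
finger_gap: 0.529
```

```bash
cat > look.py <<'E'
from h import *
import sys
go(.62,-.0851,.027,-89.6)
p=bot.read_camera("top");b=lidz(p,(.38,.80),(-.16,-.03));print(b)
cx,cy=b[3]/1e3;K,R,t=p["intrinsics"],p["R"],p["t"]
c=K@(R@[cx,cy,.053]+t);u,v=(c[:2]/c[2]).astype(int)
print(lid(p,(u-22,v-22,u+22,v+20),thr=135))
cv2.imwrite(f"pics/{sys.argv[1]}.png",cv2.resize(p["pixels"][140:280,200:340,::-1],None,fx=4,fy=4,interpolation=2))
E
python3 look.py t3
```

```text
at [ 0.4336 -0.0853  0.0273] slide [0.1864 0.001  0.0003] dr [-0.      0.0001 -0.0001] F [-0.98  0.11  0.65] t 6.75
(array([ 777.6, -103.4]), 3.23, array([8.6, 6.9]), array([ 777.9, -103.4]))
(array([843.6, -72.6]), 3.06, array([32.7, 98.9]))
```

View pics/t3.png

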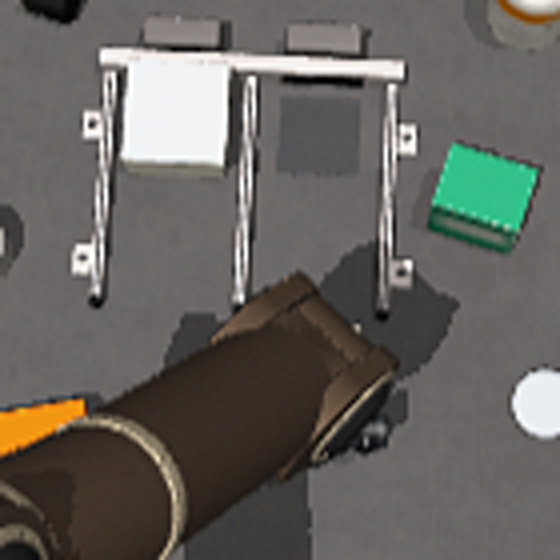

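```bash
python3 - <<'E'
from h import *
p=bot.read_camera("scene");print(lidz(p,(.42,.62),(-.17,-.02)),lidz(p,(.64,.8),(-.03,.1)))
cv2.imwrite("pics/s3.png",cv2.resize(p["pixels"][150:260,220:370,::-1],None,fx=5,fy=5,interpolation=2))
E
```

```text
(array([ 494.8, -108.2]), 35.6, array([126. ,  77.1]), array([ 493.8, -103.8])) (array([705.3,  32.9]), -0.47, array([87.2, 93.2]), array([705.1,  30.3]))
```

View pics/s3.png

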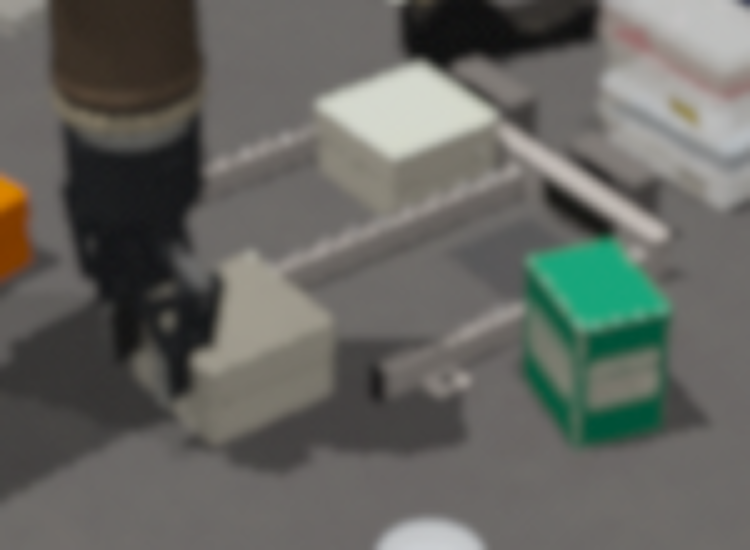

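```bash
python3 - <<'E'
from h import *
p=bot.read_camera("scene")
print(ray(p,np.array([[334,321],[203,358],[250,250],[418,62],[497,118],[392,160]])/5+[220,150]-.4,.053).round(4))
X=cloud(p);m=(X[...,2]>.046)&(X[...,2]<.056)&(X[...,0]>.45)&(X[...,0]<.62)&(X[...,1]>-.17)&(X[...,1]<-.02);Q=X[m]
for y in np.arange(-.13,-.04,.01):
    k=abs(Q[:,1]-y)<.005;print(y.round(3),np.sort(Q[k,0])[-2:].round(4))
print("right edge y by x")
for x in np.arange(.46,.54,.01):
    k=abs(Q[:,0]-x)<.005;print(x.round(3),np.sort(Q[k,1])[:2].round(4))
E
```

```text
[[ 0.5295 -0.1338  0.053 ]
 [ 0.4502 -0.119   0.053 ]
 [ 0.5309 -0.045   0.053 ]
 [ 0.7476  0.0761  0.053 ]
 [ 0.7444 -0.0133  0.053 ]
 [ 0.6592 -0.014   0.053 ]]
-0.13 [0.5287 0.5306]
-0.12 [0.5328 0.5337]
-0.11 [0.53   0.5333]
-0.1 [0.5297 0.532 ]
-0.09 [0.5324 0.5327]
-0.08 [0.5294 0.5306]
-0.07 [0.5281 0.5317]
-0.06 [0.5291 0.5319]
-0.05 [0.5282 0.5301]
right edge y by x
0.46 [-0.133 -0.132]
0.47 [-0.1324 -0.1324]
0.48 [-0.1339 -0.1328]
0.49 [-0.135  -0.1338]
0.5 [-0.1339 -0.1336]
0.51 [-0.1356 -0.1342]
0.52 [-0.1314 -0.131 ]
0.53 [-0.135  -0.1329]
0.54 []
```

```bash
python3 - <<'E'
from h import *
for n in("scene","top"):
    p=bot.read_camera(n);X=cloud(p).reshape(-1,3)
    print(n,"stored",lidz(p,(.64,.77),(-.03,.1),(.048,.058)))
    for yc in(.095,-.026,-.147):
        k=(X[:,2]>.015)&(X[:,2]<.026)&(X[:,0]>.55)&(X[:,0]<.65)&(abs(X[:,1]-yc)<.02)
        Q=X[k];print(yc,k.sum(),np.polyfit(Q[:,0]-.6,Q[:,1],1).round(4),np.percentile(Q[:,1],[5,95]).round(4))
E
```

```text
scene stored (array([717.3,  22.6]), 6.11, array([44.8, 67.9]), array([721.2,  21.7]))
0.095 44 [0.0155 0.09  ] [0.0841 0.0956]
-0.026 70 [-0.0054 -0.0303] [-0.0361 -0.0241]
-0.147 95 [ 0.0002 -0.1524] [-0.1572 -0.1479]
top stored (array([728.7,  43.8]), 25.91, array([45.5, 64.3]), array([726.4,  45.8]))
0.095 74 [0.0071 0.0968] [0.0921 0.1014]
-0.026 63 [-0.0099 -0.0246] [-0.0293 -0.0201]
-0.147 69 [ 0.0191 -0.1465] [-0.1512 -0.1418]
```

Emit:
carry_out(rows=[{"slide": [0.004,0,0],"dr": [0,0,0]},{"slide": [0.011,0,0],"dr": [0,0,0]},{"slide": [0.019,0,0],"dr": [0,0,0]},{"slide": [0.027,0,0],"dr": [0,0,0]},{"slide": [0.035,0,0],"dr": [0,0,0]},{"slide": [0.043,0,0],"dr": [0,0,0]},{"slide": [0.05,0,0],"dr": [0,0,0]},{"slide": [0.055,0,0],"dr": [0,0,0]}])

```text
clock: 7.8
tcp_pos: [0.489, -0.085, 0.0273]
tool_rot: [0.0, 1.0, 0.003, 0.0]
contact_force: [-1.6, 0.0, 0.9]
finger_gap: 0.532
```

```bash
cat > sc.py <<'E'
from h import *
go(.652,-.0851,.027,-89.6)
p=bot.read_camera("scene")
X=cloud(p);x0=bot.get_obs()["tcp_pos"][0];m=(X[...,2]>.046)&(X[...,2]<.056)&(X[...,0]>x0+.02)&(X[...,0]<.78)&(X[...,1]>-.17)&(X[...,1]<-.035);Q=X[m]
F=[(y,np.sort(Q[abs(Q[:,1]-y)<.005,0])[-2:].mean()) for y in np.arange(-.125,-.05,.01)];F=np.array(F);print("front",F[:,1].mean().round(4),"slope",np.polyfit(*F.T,1)[0].round(4))
S=np.array([(x,np.sort(Q[abs(Q[:,0]-x)<.005,1])[:2].mean()) for x in np.arange(x0+.03,x0+.09,.01)]);print("right",S[:,1].mean().round(4),"slope",np.polyfit(*S.T,1)[0].round(4))
import sys
if len(sys.argv)>1: cv2.imwrite(f"pics/{sys.argv[1]}.png",cv2.resize(p["pixels"][150:260,220:370,::-1],None,fx=5,fy=5,interpolation=2))
E
python3 sc.py
```

```text
at [ 0.489  -0.085   0.0273] slide [0.163  0.0013 0.0003] dr [ 0.0002 -0.0001 -0.    ] F [-1.62  0.02  0.94] t 7.8
front 0.7404 slope 0.7444
right -0.1331 slope -0.0107
```

Emit:
carry_out(rows=[{"slide": [0.004,0,0],"dr": [0,0,0]},{"slide": [0.011,0,0],"dr": [0,0,0]},{"slide": [0.019,0,0],"dr": [0,0,0]},{"slide": [0.028,0,0],"dr": [0,0,0]},{"slide": [0.037,0,0],"dr": [0,0,0]},{"slide": [0.046,0,0],"dr": [0,0,0]},{"slide": [0.054,0,0],"dr": [0,0,0]},{"slide": [0.06,0,0],"dr": [0,0,0]}])

```text
clock: 8.65
tcp_pos: [0.5491, -0.0845, 0.0273]
tool_rot: [0.0, 1.0, 0.004, 0.0]
contact_force: [-1.4, 0.4, 0.2]
finger_gap: 0.525
```

```bash
python3 sc.py s4
```

```text
at [ 0.5491 -0.0845  0.0273] slide [0.1029 0.0013 0.0003] dr [ 0.0001 -0.0002  0.    ] F [-1.42  0.35  0.17] t 8.65
front 0.7516 slope -0.5764
right -0.1325 slope 0.0164
```

View pics/s4.png

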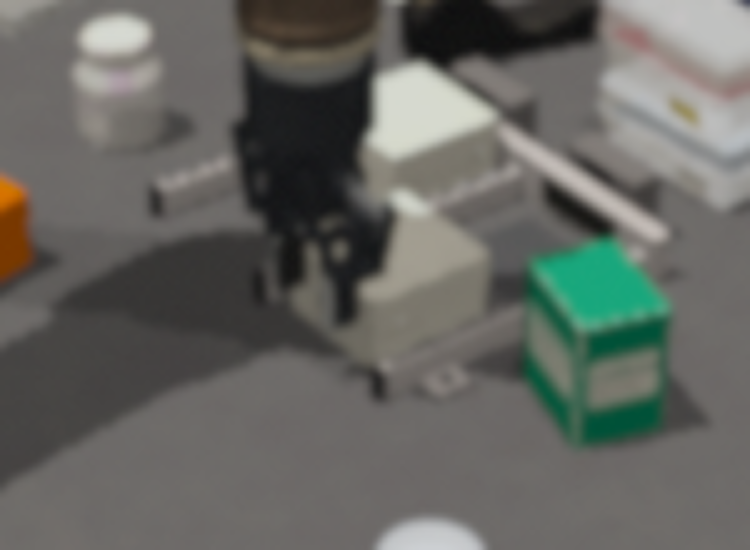

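Emit:
carry_out(rows=[{"slide": [0.004,0,0],"dr": [0,0,0]},{"slide": [0.011,0,0],"dr": [0,0,0]},{"slide": [0.02,0,0],"dr": [0,0,0]},{"slide": [0.03,0,0],"dr": [0,0,0]},{"slide": [0.04,0,0],"dr": [0,0,0]},{"slide": [0.049,0,0],"dr": [0,0,0]},{"slide": [0.056,0,0],"dr": [0,0,0]},{"slide": [0.06,0,0],"dr": [0,0,0]}])

```text
clock: 9.5
tcp_pos: [0.609, -0.0842, 0.0273]
tool_rot: [0.0, 1.0, 0.004, 0.0]
contact_force: [-2.0, 0.1, 0.8]
finger_gap: 0.529
```

Emit:
carry_out(rows=[{"slide": [0.004,0,0],"dr": [0,0,0]},{"slide": [0.008,0,0],"dr": [0,0,0]},{"slide": [0.012,0,0],"dr": [0,0,0]},{"slide": [0.016,0,0],"dr": [0,0,0]},{"slide": [0.02,0,0],"dr": [0,0,0]},{"slide": [0.024,0,0],"dr": [0,0,0]},{"slide": [0.027,0,0],"dr": [0,0,0]},{"slide": [0.029,0,0],"dr": [0,0,0]}])

```text
clock: 10.3
tcp_pos: [0.6376, -0.084, 0.0273]
tool_rot: [0.0, 1.0, 0.003, 0.0]
contact_force: [-0.9, 1.0, 1.0]
finger_gap: 0.527
```

```bash
python3 sc.py s5
```

```text
at [ 0.6376 -0.084   0.0273] slide [0.0144 0.0012 0.0003] dr [ 0.     -0.     -0.0001] F [-0.86  1.03  0.95] t 10.3
front 0.7706 slope -0.0581
right -0.1311 slope -0.0006
```

View pics/s5.png

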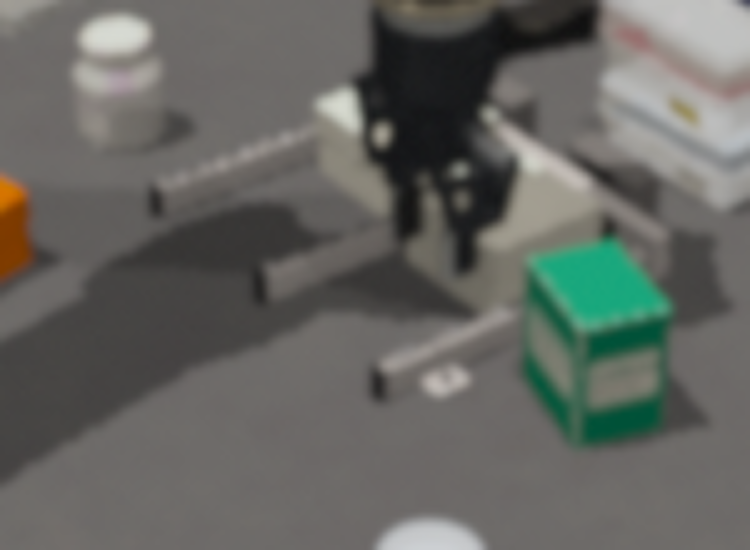

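Emit:
carry_out(rows=[{"slide": [0.0015,0,0],"dr": [0,0,0]},{"slide": [0.003,0,0],"dr": [0,0,0]},{"slide": [0.0045,0,0],"dr": [0,0,0]},{"slide": [0.006,0,0],"dr": [0,0,0]},{"slide": [0.007,0,0],"dr": [0,0,0]},{"slide": [0.008,0,0],"dr": [0,0,0]},{"slide": [0.009,0,0],"dr": [0,0,0]},{"slide": [0.01,0,0],"dr": [0,0,0]}])

```text
clock: 11.15
tcp_pos: [0.6473, -0.0839, 0.0274]
tool_rot: [-0.0, 1.0, 0.003, 0.0]
contact_force: [-1.3, -0.5, 0.5]
finger_gap: 0.525
```

Emit:
carry_out(rows=[{"slide": [0.0005,0,0],"dr": [0,0,0]},{"slide": [0.001,0,0],"dr": [0,0,0]},{"slide": [0.0015,0,0],"dr": [0,0,0]},{"slide": [0.002,0,0],"dr": [0,0,0]}])

```text
clock: 11.55
tcp_pos: [0.6493, -0.0839, 0.0274]
tool_rot: [0.0, 1.0, 0.003, 0.0]
contact_force: [-1.2, -0.5, -0.1]
finger_gap: 0.527
```

Emit:
carry_out(rows=[{"slide": [0.0005,0,0],"dr": [0,0,0]},{"slide": [0.001,0,0],"dr": [0,0,0]}])

```text
clock: 11.75
tcp_pos: [0.6503, -0.0839, 0.0274]
tool_rot: [-0.0, 1.0, 0.003, -0.0]
contact_force: [-1.5, -0.1, 1.1]
finger_gap: 0.529
```

Emit:
carry_out(rows=[{"slide": [0.0005,0,0],"dr": [0,0,0]},{"slide": [0.001,0,0],"dr": [0,0,0]}])

```text
clock: 11.95
tcp_pos: [0.6513, -0.0839, 0.0274]
tool_rot: [-0.0, 1.0, 0.003, 0.0]
contact_force: [-1.4, 0.7, 1.7]
finger_gap: 0.532
```

Emit:
carry_out(rows=[{"slide": [0.0005,0,0],"dr": [0,0,0]},{"slide": [0.001,0,0],"dr": [0,0,0]}])

```text
clock: 12.15
tcp_pos: [0.6523, -0.0838, 0.0273]
tool_rot: [-0.0, 1.0, 0.003, -0.0]
contact_force: [-1.0, 0.1, 0.6]
finger_gap: 0.527
```

Emit:
carry_out(rows=[{"slide": [0.0005,0,0],"dr": [0,0,0]}])

```text
clock: 12.25
tcp_pos: [0.6528, -0.0839, 0.0274]
tool_rot: [-0.0, 1.0, 0.003, 0.0]
contact_force: [-2.5, 0.1, 2.0]
finger_gap: 0.528
```

Emit:
carry_out(rows=[{"slide": [0.0003,0,0],"dr": [0,0,0]},{"slide": [0.0005,0,0],"dr": [0,0,0]}])

```text
clock: 12.45
tcp_pos: [0.6533, -0.0839, 0.0273]
tool_rot: [0.0, 1.0, 0.003, -0.0]
contact_force: [-2.2, 0.3, 1.2]
finger_gap: 0.528
```

Emit:
carry_out(rows=[{"slide": [0.0003,0,0],"dr": [0,0,0]},{"slide": [0.0005,0,0],"dr": [0,0,0]}])

```text
clock: 12.65
tcp_pos: [0.6538, -0.0838, 0.0273]
tool_rot: [-0.0, 1.0, 0.003, -0.0]
contact_force: [-0.6, 0.2, 1.0]
finger_gap: 0.523
```

Emit:
carry_out(rows=[{"slide": [0.0005,0,0],"dr": [0,0,0]},{"slide": [0.001,0,0],"dr": [0,0,0]}])

```text
clock: 12.85
tcp_pos: [0.6548, -0.0838, 0.0273]
tool_rot: [-0.0, 1.0, 0.003, 0.0]
contact_force: [-1.1, -0.2, 1.2]
finger_gap: 0.53
```

Emit:
carry_out(rows=[{"slide": [0.0005,0,0],"dr": [0,0,0]},{"slide": [0.001,0,0],"dr": [0,0,0]}])

```text
clock: 13.05
tcp_pos: [0.6551, -0.0838, 0.0273]
tool_rot: [-0.0, 1.0, 0.003, -0.001]
contact_force: [-6.8, 0.8, 4.3]
finger_gap: 0.526
```

```bash
python3 - <<'E'
from h import *
go(.656,-.084,.027,-89.6)
for n in("top",):
    p=bot.read_camera(n)
    cv2.imwrite("pics/t6.png",cv2.resize(p["pixels"][140:220,215:325,::-1],None,fx=6,fy=6,interpolation=2))
for i in range(4): bot.read_camera("top");print(bot.get_obs()["contact_force"].round(2))
E
```

```text
at [ 0.6551 -0.0838  0.0273] slide [0.0009 0.0002 0.0002] dr [-0.0004  0.0014 -0.0002] F [-6.78  0.83  4.32] t 13.05
[-5.3   1.03  4.09]
[-4.96  0.54  3.12]
[-5.02 -0.45  2.92]
[-5.26  0.71  3.  ]
```

View pics/t6.png

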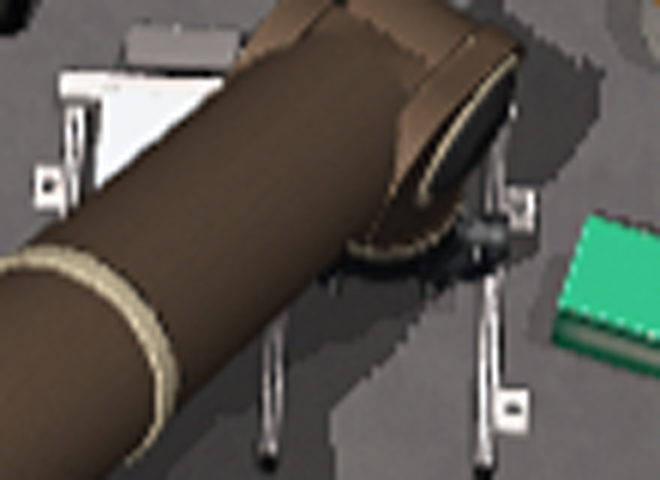

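Emit:
carry_out(rows=[{"slide": [-0.0005,0,0],"dr": [0,0,0]},{"slide": [-0.001,0,0],"dr": [0,0,0]},{"slide": [-0.002,0,0],"dr": [0,0,0]},{"slide": [-0.006,0,0],"dr": [0,0,0]},{"slide": [-0.02,0,0],"dr": [0,0,0]},{"slide": [-0.04,0,0],"dr": [0,0,0]},{"slide": [-0.06,0,-0.03],"dr": [0,0,0]},{"slide": [-0.08,0,-0.07],"dr": [0,0,0]}])

```text
clock: 14.1
tcp_pos: [0.5738, -0.0841, 0.0964]
tool_rot: [0.0, 1.0, 0.003, -0.002]
contact_force: [0.9, 0.6, 2.0]
finger_gap: 0.527
```

Emit:
carry_out(rows=[{"slide": [-0.04,0,-0.03],"dr": [0,0,0]},{"slide": [-0.08,0,-0.06],"dr": [0,0,0]},{"slide": [-0.12,0,-0.08],"dr": [0,0,0]},{"slide": [-0.16,0,-0.08],"dr": [0,0,0]},{"slide": [-0.18,0,-0.08],"dr": [0,0,0]},{"slide": [-0.18,0,-0.08],"dr": [0,0,0]}])

```text
clock: 14.7
tcp_pos: [0.3932, -0.085, 0.1771]
tool_rot: [-0.002, 1.0, 0.003, -0.0]
contact_force: [1.1, 0.2, -0.2]
finger_gap: 0.527
```

```bash
python3 - <<'E'
from h import *
p=bot.read_camera("top");go(.4,-.08,.17,-89.6)
for n,yr in(("box",(-.14,-.035)),("stored",(-.015,.09))): print(n,lidz(p,(.64,.752),yr,(.044,.06)))
# rear edge of lids per column + tops
X=cloud(p);Z=X[...,2]
for n,yr in(("box",(-.135,-.035)),("stored",(-.015,.085))):
    m=(Z>.047)&(Z<.06)&(X[...,1]>yr[0])&(X[...,1]<yr[1])&(X[...,0]>.63)&(X[...,0]<.752);Q=X[m]
    E=np.array([(y,np.sort(Q[abs(Q[:,1]-y)<.004,0])[:2].mean()) for y in np.arange(yr[0]+.016,yr[1]-.012,.006)])
    print(n,"rear",E[:,1].mean().round(4),"slope",np.polyfit(*E.T,1)[0].round(4),"zmed",np.median(Q[:,2]).round(4),"ztilt",np.polyfit(Q[:,0],Q[:,2],1)[0].round(4),"y",np.percentile(Q[:,1],[1,99]).round(4))
cv2.imwrite("pics/t7.png",cv2.resize(p["pixels"][140:220,215:325,::-1],None,fx=6,fy=6,interpolation=2))
E
```

```text
at [ 0.3954 -0.0848  0.1776] slide [ 0.0046 -0.0048  0.0076] dr [-0.0033 -0.0017  0.0005] F [ 0.45 -0.05  0.32] t 14.75
box (array([708.4, -83.8]), -2.36, array([86.7, 86.3]), array([706.7, -85.4]))
stored (array([707.7,  36.9]), -0.12, array([87.6, 88.1]), array([707.1,  37. ]))
box rear 0.6669 slope 0.0092 zmed 0.0526 ztilt 0.0003 y [-0.1261 -0.0405]
stored rear 0.6649 slope -0.0069 zmed 0.0523 ztilt 0.0129 y [-0.0063  0.0797]
```

View pics/t7.png

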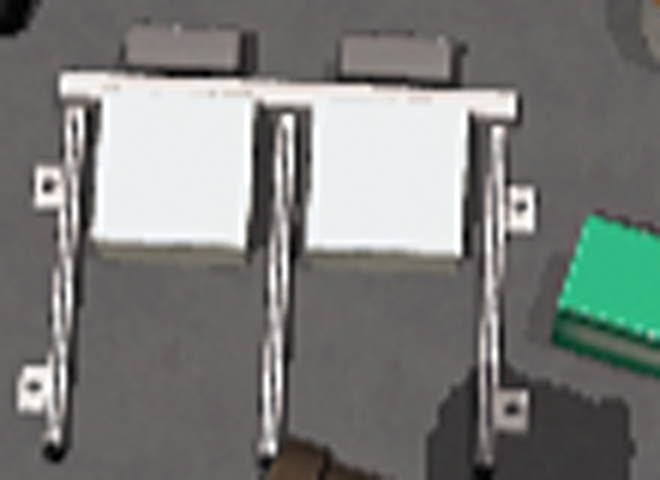

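```bash
python3 -c "
from h import *
go(.4,-.08,.17,-89.6);print(bot.job_done())"
```

```text
at [ 0.3954 -0.0848  0.1776] slide [ 0.0046 -0.0048  0.0076] dr [-0.0033 -0.0017  0.0005] F [ 0.45 -0.05  0.32] t 14.75
the job is handed in; nothing more can be done
None
```

The white freezer box is in the empty right-hand lane, up against the end stop, and I handed the job in at about 14.8 s of the 61 s allowed.

**What I did**
1. I pushed the box sideways with both fingers to line it up with the lane and square it.
2. I then pushed it down the lane from behind with both fingers on the lid, keeping the tips about 5 mm above rail height.
3. I covered the last few millimetres in steps of about 0.5 mm, and stopped when the pushing force rose from about 1.5 N to 5–7 N.
4. I backed straight off, then lifted clear.

**Last checks, from the top camera**
- **Position:** the box centre is at about (0.708, -0.084). The plate centre measured (0.707, -0.0845), so they agree to about 1 mm.
- **End stop:** the rear edge is within about 2 mm of the stored box's.
- **Square and flat:** the rear edge slopes 0.009, against about 0.006 for the loader. The lid is level at 52.6 mm.
- **Surroundings:** the stored box looks unmoved. The box has clear gaps to both rails.

**What disagreed**
- **Box angle:** one rectangle fit gave the final angle as -2.4°. It was unstable (earlier fits of the already squared box ran from -2.4° to 3.3°), so I went by the rear edge and the picture.
- **Camera offset:** the scene camera put things about 4–6 mm farther to the right than the top camera. The box's position relative to the rails agreed to within 2 mm.
- **Force at the stop:** at contact there was also an upward force of 3–4 N on the fingers. The box may have started to tip, though it measured flat afterwards.

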